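# Unpin and open the slope-front coffee bin

### The arm

A 6-joint arm with a two-finger parallel gripper is mounted at the origin on a cart in front of the work surface, level with it; the furniture and walls round the work are solid. World frame = base frame: x ahead of the robot, y to its left, z up, the work surface at z = 0. Lengths are in m, angles in rad, forces in N, time in s.
With the tool pointing down it reaches from about 0.35 to 0.775 m from the base axis. Payload 7.3 kg.
Tool frame: the origin (TCP) lies midway between the tips of the shut fingers; the grasp point (between the pads) lies 19 mm behind it (robot.grip_depth is the z of the grasp point in the tool frame, in m); z points along the fingers, y is the line along which they close (so a half turn about z gives the same grasp; the last joint's range is limited). The gripper opens to 92 mm and grips with 3 to 60 N. Pads are 19 mm wide; open, the fingers measure 130 mm over their backs; the gripper's body (75 mm by 190 mm) begins 47 mm behind the grasp point.
Start: joints at [1.117, 0.342, 1.524, -0, 1.275, -0.146], TCP at [0.159, 0.5, 0.227] pointing down, gripper open.
Joint ranges: [-2.53, 2.53], [-0.77, 2.02], [0.04, 2.7], [-1, 4.14], [0.28, 2.66], [-3.11, 3.11]. Speed limits (rad/s): [2.57, 2.57, 3.14, 3.14, 3.14, 3.14].

### API

Orientations are given as [roll, pitch, yaw] about the fixed x, y, z axes, in that order (R = Rz(yaw) Ry(pitch) Rx(roll)).
In Python, from cell import robot, viewer gives the robot as it stands.
- The arm moves only by the tool step_arm, never from a script. Its argument "increments" is a list of rows, each an object with "delta_pos": the shift along the tool's x, y, z in cm, a list of three; "dr": the turn, a rotation vector about the tool's x, y, z in degrees, a list of three; "fingers": the closure, from -1 (fully open) to 1 (shut), so that 0 is half open. In form: [{"delta_pos": [tx, ty, tz], "dr": [wx, wy, wz], "fingers": fingers}, ...]. A call has exactly 5 rows; each row is the pose to reach, as a shift and turn from the pose commanded when the call began, along the tool's axes at that moment; what a row does not reach only later rows make up. A row lasts 1/8 s, in which the tool goes at most 62.5 mm and 10.7 degrees, less where a joint would pass 70% of its speed; a pose out of reach is approached as far as the arm can. A call with a gripper value outside its range is refused whole. The fingers move at their own pace and stop on an object; "newtons" is the grip in N (left out, the last holds). Time passes only in rows, so rows that repeat a pose let the fingers close, or fill a call up. It gives the time, the measured TCP pose, the force, the opening and the grip force at its end, in the units of the state.
- robot.observe(): the state, without advancing time (a new reading comes with each control period).
- viewer.read_camera(name): name is "scene" or "top" or "wrist"; returns the picture (384x512x3 uint8, red, green, blue); there is no depth.
- viewer.camera_params(name): a dict with "K" (3x3 intrinsics, pixels), "k1" (the pictures are not rectified: a ray, as slopes to the right and down, at radius r is drawn at 1 + k1 r^2 times it, then the intrinsics apply), "T" (4x4, takes a point from camera to world coordinates). Camera axes: x right, y down, z forward; pixel columns grow to the right and rows downward; lengths in m; the calibration is good to about 2 mm. A picture is of the moment at which its call begins: read the wrist's pose just before it. camera_params takes no time and is no camera call; for the wrist camera it gives the pose at the moment of the call.
- robot.hand_in(): hands the job in; it is judged then, once.
The state is a dict: "time": time; "qpos": joint angles; "qvel": joint speeds; "joint_efforts": joint torques, N m; "tool_pos": TCP position; "tool_rot": TCP orientation; "contact_force": force on the tool from outside, world axes, zero at the start; "torque": the same for the moment, N m; "opening": finger opening in m; "grip_force": force on a finger pad.
Only numpy, scipy, OpenCV 4.12 (cv2) and the standard library are available. Lean on these libraries where they do the work, as an engineer would, in place of code of your own. Each camera call takes 0.05 s, during which the arm holds its last target. There are 200 camera calls.

### The job

Open the wooden slope-front bin: draw the retaining pin out of the staple and lay it on the spice tray, then free the lid, front edge first because its far edge is caught under the top board, and set it down (do not drop it) flat on the worktop, handle up, touching neither the bin, the tray nor the mug. Leave the jars, the mill, the mug and the things on top of the bin standing where they are.

Things in the scene. Friction and masses are not known exactly. Their poses are not given: they have to be found in the camera images.
- bin: Fixed wooden bin, 240 deep (x), 180 wide (y), 214 mm high. Origin: centre of its underside, z up, front at -x. The front wall is 70 mm high; from its top edge (x=-120, z=70) the open front slopes up to +x at 35 degrees on 10 mm side walls. Positions on it: u mm up the slope from that edge, n mm square off it: x=-120+0.819u-0.574n, z=70+0.574u+0.819n. A fixed rail covers u 0..45, n 0..12.
- staple_eye (a point): Centre of the eye of the steel staple (u=25, n=22), where the pin passes. The staple is a U of 6 mm bar, 32 mm wide along the bin's y, standing square on the sloping rail, its top at n=36.
- board_edge (a point): Middle of the lower front edge of the bin's fixed flat top board (at bin x=+25, z=200 mm; board 14 mm thick). The board reaches over the uppermost 20 mm of the lid.
- lid: Loose wooden lid, board 158 (x) x 172 (y) x 12 mm, 0.25 to 0.5 kg. Origin: centre of the board's underside; x up the slope, away from the staple; z out of its top. Starts on the side walls at u=126, n=0, between rail and top board. A 3 mm steel strap, 56 mm wide, lies on it and reaches over the rail to x=-120; the staple stands in its slot (x -112..-93, 38 mm wide).
- lid_grip (a point): Centre of the lid's handle (28 mm above the lid's underside over its centre): an upright wooden batten, 14 mm thick along the lid's x, 110 mm long along y, from 12 to 38 mm above the underside, its flat sides square to the board. It balances the lid.
- lid_far_edge (a point): Middle of the lid's lower far edge (lid x=+79, z=0 mm). This end is caught under the top board, so the lid catches and resists if lifted square to the slope: turn it about this edge, front up by some 13 degrees, until the strap is above the staple, then draw it out down the slope by 25 mm or more before lifting.
- pin: Loose retaining pin, 76 mm long, 0.06 kg: a wooden grip 42 (x) x 20 (y) x 14 mm (z) and a steel shank 10 mm thick that runs 34 mm out of its -x end, 7 mm up. Origin: centre of the grip's underside. Starts with the grip lying on the strap uphill of the staple (u=49, n=15), the shank down through the staple, kept in by its weight. 45 mm along its own +x, up the slope, frees it.
- tray: Fixed bamboo tray 186 (x) x 286 (y) x 22 mm, to the right of the bin. Origin: centre of its underside; floor 7 mm up, rim 22 mm high, 8 mm thick. Two jars and the mill stand on its -y half; its +y half, nearer the bin, is empty.
- jar_a: Spice jar with a red cap, 45 mm wide, 106 mm tall, on the tray. Origin: centre of its underside. Not to be disturbed.
- jar_b: Spice jar with a red cap, 45 mm wide, 106 mm tall, on the tray. Origin: centre of its underside. Not to be disturbed.
- mill: Turned wooden pepper mill, 58 mm wide, 170 mm tall, on the tray. Origin: centre of its underside. Not to be disturbed.
- salt: Salt shaker 44 mm wide, 90 mm tall, on the bin's top board. Origin: centre of its underside. Not to be disturbed.
- bowl: Pinch bowl 60 mm wide, 32 mm tall, on the bin's top board. Origin: centre of its underside. Not to be disturbed.
- mug: Dark mug with a handle, 90 x 122 x 94 mm, on the worktop to the right of the bin's back. Origin: in its underside. Not to be disturbed.

How it is judged:
On the way, in this order (a step that is already met when the one before it is completed fails the run):
1. the pin is drawn clear of the staple while the lid stays seated (distance between pin and staple_eye above 0.08 m and distance of lid from where it was at the start of the episode below 0.015 m), for 0.1 s.
2. the pin lies on the tray, let go, the lid still seated (x of pin in the frame of tray between -0.08 and 0.08 m and y of pin in the frame of tray between -0.13 and 0.13 m and z of pin in the frame of tray between 0 and 0.024 m and angle between pin's own x axis and vertical between 1.3 and 1.84 rad and contact force between the fingers and pin below 0.1 N and linear speed of pin below 0.03 m/s and distance of lid from where it was at the start of the episode below 0.015 m), for 0.2 s.
3. the lid's front is raised (6 degrees or more, clearing the staple takes 10) with its far edge still under the top board (angle between lid's own z axis and vertical below 0.506 rad and distance of lid_far_edge from where it was at the start of the episode below 0.035 m), for 0.02 s.
4. the lid is carried clear of the bin (distance of lid from where it was at the start of the episode above 0.08 m and contact force between lid and bin below 0.05 N and contact force between the fingers and lid above 0.5 N), for 0.1 s.
5. the lid is lowered flat onto the worktop (underside within 25 mm) while still held (height (world z) of lid below 0.025 m and angle between lid's own z axis and vertical below 0.2 rad and contact force between the fingers and lid above 0.5 N), for 0.02 s.
At the end, for the whole second after the job is handed in: The pin lies flat on the tray's floor (grip inside the rim, tilted under 15 degrees, origin under 24 mm above the tray's underside); the lid lies on the worktop handle up (underside under 6 mm up, tilted under 3.4 degrees), touching neither bin, tray, mug nor pin; both at rest (x of pin in the frame of tray between -0.08 and 0.08 m and y of pin in the frame of tray between -0.13 and 0.13 m and z of pin in the frame of tray between 0 and 0.024 m and angle between pin's own x axis and vertical between 1.3 and 1.84 rad and height (world z) of lid between -0.004 and 0.006 m and angle between lid's own z axis and vertical below 0.06 rad and contact force between lid and bin below 0.05 N and contact force between lid and tray below 0.05 N and contact force between lid and mug below 0.05 N and contact force between lid and pin below 0.05 N and linear speed of each of lid, pin below 0.02 m/s and angular speed of lid below 0.1 rad/s).
It fails at once if a jar or the mill on the tray is moved by more than 30 mm or tipped over 20 degrees (distance of any of jar_a, jar_b, mill from where it was at the start of the episode above 0.03 m or angle between any of jar_a, jar_b, mill's own z axis and vertical above 0.35 rad).
It fails at once if the salt shaker or bowl on the bin is moved by more than 30 mm or tipped over 20 degrees (distance of any of salt, bowl from where it was at the start of the episode above 0.03 m or angle between any of salt, bowl's own z axis and vertical above 0.35 rad).
It fails at once if the mug is moved by more than 30 mm or tipped over 20 degrees (distance of mug from where it was at the start of the episode above 0.03 m or angle between mug's own z axis and vertical above 0.35 rad).
It also fails if it takes over 61 s, if anything falls off the work surface, if the arm or the gripper's body presses on something with over 40 N, if the wrist force passes 120 N, or if a joint passes its speed limit or range.

## Working session

There is one attempt and no reset: what is moved stays moved. The work goes in short steps, Python scripts to look and compute and a tool call to move; the robot and the scene stay as the last step left them, time stands still between calls to the robot, and variables do not carry over. Pictures are saved under pics/ and viewed, at most 13 in all, crops included, and the job is handed in when it is done.

Besides the shell and the picture viewer there is one more tool, called after "Call:" as name(argument=value, ...), one argument or row to a line, values as JSON. step_arm: Moves the arm, as the interface text tells. Its arguments: {"type":"object","properties":{"increments":{"type":"array"},"newtons":{"type":"number"}},"required":["increments"]}

```bash
mkdir -p pics; ls; python3 - <<'E'
from cell import robot, viewer
import cv2, numpy as np
for n in("scene","top"):
    im=viewer.read_camera(n); cv2.imwrite(f"pics/{n}0.png",cv2.resize(im[:,:,::-1],None,fx=1.5,fy=1.5,interpolation=cv2.INTER_CUBIC)); np.save(n+"0.npy",im)
    p=viewer.camera_params(n); print(n,np.round(p["K"],1).tolist(),p["k1"],np.round(p["T"],4).tolist())
s=robot.observe();print(s["time"],s["tool_pos"],s["tool_rot"],robot.grip_depth)
E
```

```text
pics
scene [[376.8, 0.0, 255.7], [0.0, 376.8, 190.5], [0.0, 0.0, 1.0]] 0.004512371778604524 [[0.5747, -0.5039, 0.6448, -0.3019], [-0.8183, -0.3662, 0.4431, -0.7897], [0.0129, -0.7823, -0.6228, 0.9862], [0.0, 0.0, 0.0, 1.0]]
top [[444.4, 0.0, 261.5], [0.0, 444.4, 192.8], [0.0, 0.0, 1.0]] -0.038377654395275254 [[0.0168, -0.9942, 0.1067, 0.3909], [-0.9998, -0.0176, -0.0063, -0.1783], [0.0082, -0.1065, -0.9943, 1.5919], [0.0, 0.0, 0.0, 1.0]]
0.1 [0.15886281 0.50001472 0.22612249] [-3.14025168e+00 -2.06355570e-04  2.83382088e+00] -0.0188
```

View pics/scene0.png

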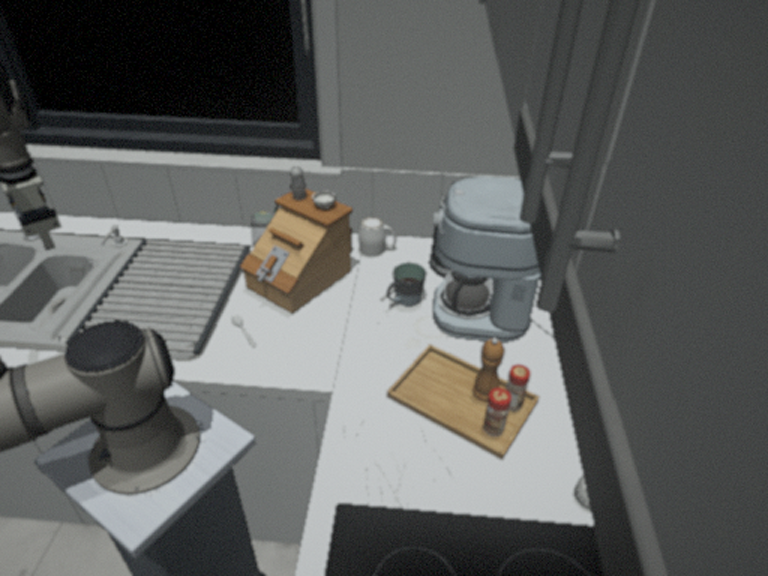

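View pics/top0.png

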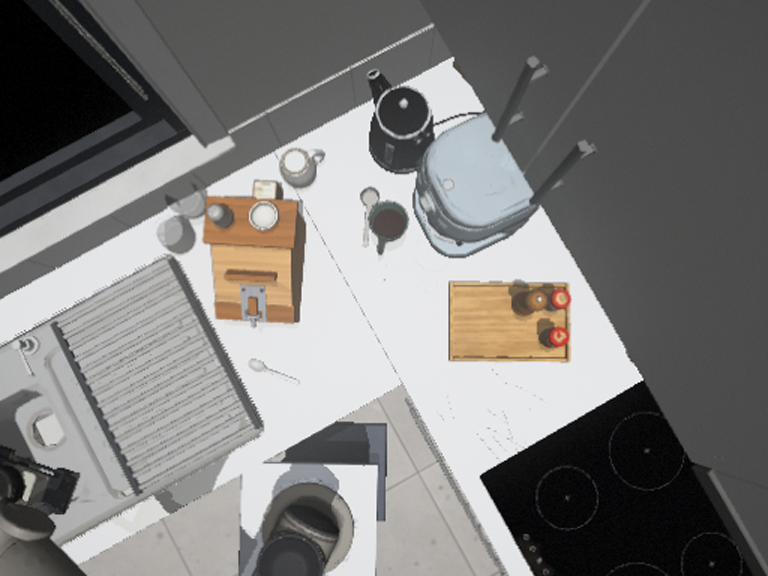

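The scene view shows the bin at left-centre with the pin at about (268,262). The top view has the board edge from (204,243) to (295,250), the handle at (252,276), the staple and pin at (252,305), and the tray spanning (450,283) to (570,360). The mug is at (388,222), and the worktop is free around (365,315).

```bash
cat > h.py <<'E'
import numpy as np, cv2
from cell import robot, viewer
from scipy.spatial.transform import Rotation as R
def ray(p,uv):
    K,k,T=np.array(p["K"]),p["k1"],np.array(p["T"])
    d=(np.array(uv,float)-K[:2,2])/[K[0,0],K[1,1]]; s=d.copy()
    for _ in range(20): s=d/(1+k*(s@s))
    return T[:3,3],T[:3,:3]@np.r_[s,1]
def onz(p,uv,z):
    o,d=ray(p,uv); return o+d*(z-o[2])/d[2]
def proj(p,X):
    T=np.array(p["T"]);c=T[:3,:3].T@(np.array(X)-T[:3,3]);s=c[:2]/c[2];s=s*(1+p["k1"]*(s@s));return s*[p["K"][0][0],p["K"][1][1]]+np.array(p["K"])[:2,2]
def tri(p,a,q,b):
    o1,d1=ray(p,a);o2,d2=ray(q,b);t=np.linalg.lstsq(np.c_[d1,-d2],o2-o1,rcond=None)[0]
    x,y=o1+t[0]*d1,o2+t[1]*d2;return (x+y)/2,np.linalg.norm(x-y)
def RR(rpy): return R.from_euler("xyz",rpy)
def go(pos,Rt,of=None):
    "increment (cm, deg) from a commanded pose (default measured) to a target"
    s=robot.observe(); p0,R0=(s["tool_pos"],RR(s["tool_rot"])) if of is None else of
    return np.round(R0.inv().apply(np.array(pos)-p0)*100,2),np.round((R0.inv()*Rt).as_rotvec(degrees=True),2)
E
cat > /tmp/a.py <<'E'
from h import *
p=viewer.camera_params("top")
def P(n,x,y,z): print(n,np.round(onz(p,(x/1.5,y/1.5),z),3))
for n,x,y,z in [("bl",204,243,.214),("br",295,250,.214),("tr",301,201,.214),("tl",206,197,.214),("handleL",226,275,.17),("handleR",277,277,.17),
 ("railL",215,321,.07),("railR",298,323,.07),("t1",450,283,.022),("t2",570,283,.022),("t3",570,360,.022),("t4",450,360,.022),("mug",388,222,.09),("mughandle",380,253,.05),("free",365,315,0),("corner",400,383,0),("pin",252,305,.11),("jar",558,337,.1),("mill",537,298,.17),("kettle",370,240,0),("edge",300,425,0)]: P(n,x,y,z)
E
cp /tmp/a.py a.py; python3 a.py
```

```text
bl [0.629 0.209 0.214]
br [0.618 0.018 0.214]
tr [0.722 0.008 0.214]
tl [0.728 0.21  0.214]
handleL [0.568 0.171 0.17 ]
handleR [0.565 0.061 0.17 ]
railL [0.474 0.216 0.07 ]
railR [0.473 0.026 0.07 ]
t1 [ 0.576 -0.325  0.022]
t2 [ 0.582 -0.612  0.022]
t3 [ 0.399 -0.61   0.022]
t4 [ 0.395 -0.327  0.022]
mug [ 0.707 -0.176  0.09 ]
mughandle [ 0.641 -0.158  0.05 ]
free [ 0.498 -0.125  0.   ]
corner [ 0.339 -0.211  0.   ]
pin [0.509 0.124 0.11 ]
jar [ 0.45  -0.562  0.1  ]
mill [ 0.53  -0.499  0.17 ]
kettle [ 0.68  -0.133  0.   ]
edge [0.236 0.023 0.   ]
```

```bash
cat > b.py <<'E'
from h import *
import json,os
B=json.load(open("bin.json")) if os.path.exists("bin.json") else dict(x=.602,y=.116,yaw=-2.)
Rb=R.from_euler("z",B["yaw"],degrees=True)
def binp(u,n,y=0): return np.array([B["x"],B["y"],0])+Rb.apply([-.120+.819*u/1e3-.574*n/1e3,y/1e3,.07+.574*u/1e3+.819*n/1e3])
def tool(tilt): # tool z tipped by tilt from down, away from robot; tool y = bin y
    c,s=np.cos(np.radians(tilt)),np.sin(np.radians(tilt))
    return Rb*R.from_matrix(np.array([[-c,0,s],[0,1,0],[-s,0,-c]]))
E
python3 - <<'E'
from b import *
w=viewer.camera_params("wrist");s=robot.observe();T=np.array(w["T"]);Rt=RR(s["tool_rot"])
print(w["K"],w["k1"]);print(np.round(Rt.inv().apply(T[:3,3]-s["tool_pos"]),3),np.round(Rt.as_matrix().T@T[:3,:3],2))
print(binp(80,130),go(binp(80,130),tool(35)))
E
```

```text
[[297.52352963   0.         253.8855103 ]
 [  0.         297.52352963 189.7312821 ]
 [  0.           0.           1.        ]] -0.019831180204417004
[ 0.066 -0.001 -0.159] [[-0.   -0.97 -0.24]
 [ 1.    0.   -0.  ]
 [ 0.   -0.24  0.97]]
[0.47297864 0.12050553 0.22239   ] (array([-41.43, -26.65,   0.4 ]), array([ -4.85, -34.8 , -15.12]))
```

Call:
step_arm(
  increments=[
    {"delta_pos": [-5.2,-3.3,0],"dr": [0,0,0],"fingers": -1},
    {"delta_pos": [-10.4,-6.7,0],"dr": [0,0,0],"fingers": -1},
    {"delta_pos": [-15.6,-10,0],"dr": [0,0,0],"fingers": -1},
    {"delta_pos": [-20.8,-13.3,0],"dr": [0,0,0],"fingers": -1},
    {"delta_pos": [-26,-16.7,0],"dr": [0,0,0],"fingers": -1},
  ],
)

```text
time: 0.72
tool_pos: [0.3571, 0.2608, 0.2266]
tool_rot: [3.141, -0.0, 2.834]
contact_force: [0.7, 0.7, 1.3]
opening: 0.0921
grip_force: 0.0
```

Call:
step_arm(
  increments=[
    {"delta_pos": [-4,-2.5,0],"dr": [-1,-8,-3],"fingers": -1},
    {"delta_pos": [-8,-5,0.2],"dr": [-2,-16,-6],"fingers": -1},
    {"delta_pos": [-12,-8,0.3],"dr": [-3,-24,-9],"fingers": -1},
    {"delta_pos": [-15.4,-9.9,0.4],"dr": [-4.85,-34.8,-15.1],"fingers": -1},
    {"delta_pos": [-15.4,-9.9,0.4],"dr": [-4.85,-34.8,-15.1],"fingers": -1},
  ],
)

```text
time: 1.35
tool_pos: [0.4719, 0.1195, 0.2214]
tool_rot: [3.141, 0.611, 3.105]
contact_force: [-0.2, -0.5, -0.4]
opening: 0.0918
grip_force: 0.0
```

```bash
python3 - <<'E'
from b import *
s=robot.observe(); print(s["time"],s["tool_pos"],s["qpos"],s["contact_force"],go(binp(80,130),tool(35)))
w=viewer.camera_params("wrist"); im=viewer.read_camera("wrist")
np.save("w1.npy",im); import pickle; pickle.dump({k:np.array(v) for k,v in w.items()},open("w1.pkl","wb"))
cv2.imwrite("pics/w1.png",cv2.resize(im[:,:,::-1],None,fx=1.5,fy=1.5,interpolation=cv2.INTER_CUBIC))
E
```

```text
1.35 [0.47194234 0.11947604 0.22141984] [ 0.1663034   0.02849436  2.12243093 -0.29702073  0.40518726 -1.12936337] [-0.192071   -0.54562557 -0.39011382] (array([-0.14,  0.11, -0.02]), array([-0.04,  0.01, -0.1 ]))
```

View pics/w1.png

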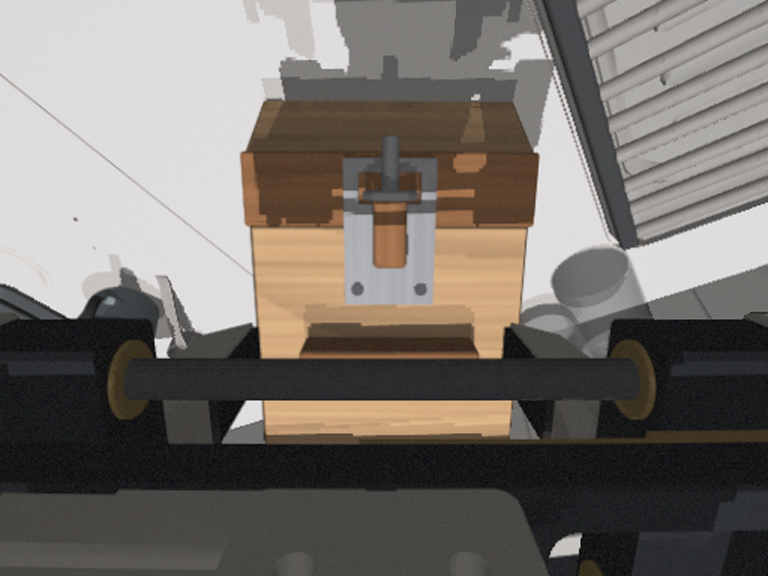

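The wrist view shows the rail's lower corners at (243,152) and (539,153), and the rail–lid seam from (249,227) to (528,227). The pin grip spans (374,204) to (407,268), and the handle top starts near row 357.

```bash
cat > c.py <<'E'
from b import *
import pickle
w=pickle.load(open("w1.pkl","rb"))
nv=Rb.apply([-.574,0,.819]); uv_=Rb.apply([.819,0,.574]); yv=Rb.apply([0,1,0])
def sl(x,y,n):
    o,d=ray(w,(x/1.5,y/1.5)); p=o+d*(nv@(binp(0,n)-o))/(nv@d); q=p-binp(0,0); return np.round([q@uv_*1e3,q@yv*1e3],1)
for nm,x,y,n in [("rail0 L",243,152,12),("rail0 R",539,153,12),("rail45 L",249,227,12),("rail45 R",528,227,12),("grip lowL",374,204,29),("gr lowR",405,204,29),("gr upL",375,268,29),("gr upR",407,268,29),("strapL",344,304,15),("strapR",435,304,15),("strap low",390,157,15),("handL",300,356,38),("handR",478,356,38),("stapL",360,196,36),("stapR",421,196,36)]: print(nm,sl(x,y,n))
E
python3 c.py
```

```text
rail0 L [  1.  -84.3]
rail0 R [ 1.7 92.6]
rail45 L [ 45.8 -83.9]
rail45 R [46.  89.4]
grip lowL [30.7 -5.8]
gr lowR [30.8 12. ]
gr upL [68.3 -5.4]
gr upR [68.3 13.6]
strapL [ 94.8 -25.6]
strapR [94.8 32.6]
strap low [4.2 3.5]
handL [120.7 -50.9]
handR [120.8  56.7]
stapL [ 25.9 -13.5]
stapR [25.9 20.5]
```

```bash
echo '{"x":0.6025,"y":0.1195,"yaw":-2.3}' > bin.json; python3 - <<'E'
from b import *
C=(binp(80,130),tool(35)) # placeholder
s=robot.observe();print(go(binp(49,19),tool(35)),go(binp(49,40),tool(35)))
E
```

```text
(array([ 2.89,  0.45, 11.12]), array([ 0.15, -0.02,  0.16])) (array([2.9 , 0.45, 9.02]), array([ 0.15, -0.02,  0.16]))
```

Call:
step_arm(
  increments=[
    {"delta_pos": [1.5,0.25,3.5],"dr": [0,0,0],"fingers": -0.6},
    {"delta_pos": [2.9,0.45,7],"dr": [0.15,0,0.16],"fingers": -0.2},
    {"delta_pos": [2.9,0.45,9],"dr": [0.15,0,0.16],"fingers": -0.2},
    {"delta_pos": [2.9,0.45,10.5],"dr": [0.15,0,0.16],"fingers": -0.2},
    {"delta_pos": [2.9,0.45,11.1],"dr": [0.15,0,0.16],"fingers": -0.2},
  ],
  newtons=15,
)

```text
time: 2.02
tool_pos: [0.5167, 0.1399, 0.1401]
tool_rot: [-3.107, 0.578, 3.102]
contact_force: [-0.1, 0.1, -0.3]
opening: 0.0557
grip_force: 0.0
```

```bash
python3 - <<'E'
from b import *
s=robot.observe(); print(s["time"],s["tool_pos"],s["contact_force"],s["opening"],go(binp(49,19),tool(35)))
im=viewer.read_camera("wrist")
cv2.imwrite("pics/w2.png",cv2.resize(im[:,:,::-1],None,fx=1.5,fy=1.5,interpolation=cv2.INTER_CUBIC))
E
```

```text
2.025 [0.51674987 0.13985716 0.1401126 ] [-0.0793834   0.06396818 -0.33860675] 0.05571165728225985 (array([ 1.8 , -1.62,  2.04]), array([-1.97, -1.9 ,  0.04]))
```

View pics/w2.png

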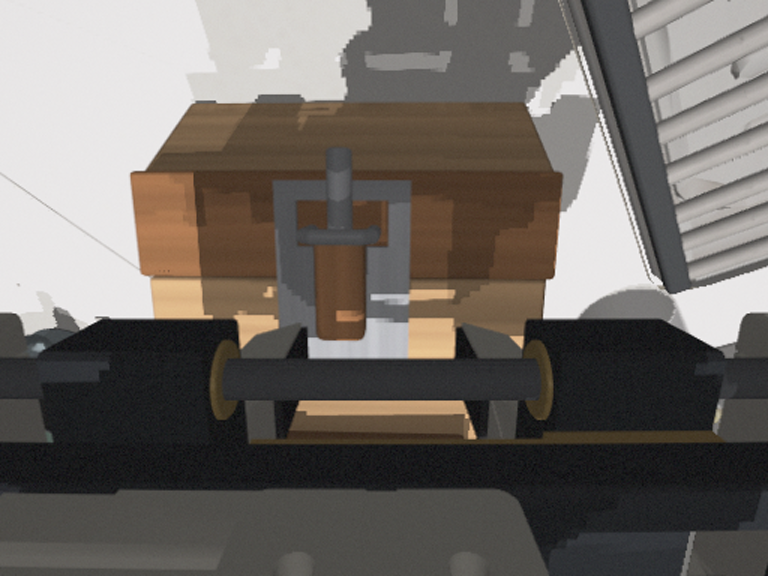

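The hand stopped about 3 cm short, and joint 5 is probably at its lower limit. The picture shows the pin grip at (340,290), left of the finger centre at (380,380), with nothing touched. I'll fit a small kinematic model to find a reachable tilt.

```bash
cat > k.py <<'E'
from b import *
from scipy.optimize import least_squares
D=[([1.117,.342,1.524,0,1.275,-.146],[.15886,.50001,.22612],[-3.14025,-.0002,2.83382]),
([.1663034,.02849436,2.12243093,-.29702073,.40518726,-1.12936337],[.47194234,.11947604,.22141984],None)]
lo=np.array([-2.53,-.77,.04,-1,.28,-3.11]);hi=np.array([2.53,2.02,2.7,4.14,2.66,3.11])
def rot(q,c): return R.from_euler("ZYZYZ",[q[0],q[1]+q[2],q[3],q[4],q[5]+c])
def fk(q,g):
    h,d,L1,L2,L6,a,c=g; A=R.from_euler("ZY",[q[0],q[1]]);Bq=R.from_euler("ZY",[q[0],q[1]+q[2]]);Rt=rot(q,c)
    return np.array([0,0,h])+A.apply([0,d,L1])+Bq.apply([a,0,L2])+Rt.apply([0,0,L6]),Rt
E
python3 - <<'E'
from k import *
s=robot.observe();print(np.round(s["qpos"],3))
D[1]=(D[1][0],D[1][1],[3.141,.611,3.105]);D.append((s["qpos"],s["tool_pos"],s["tool_rot"]))
def res(g):
    o=[]
    for q,p,r in D:
        P,Rt=fk(q,g);o+=list((P-p)*10)+list((Rt.inv()*RR(r)).as_rotvec())
    return o+list(1e-3*np.array([g[1],g[5]]))
best=min((least_squares(res,[.2,0,.4,.4,.3,0,c]) for c in(0,1.57,3.14,-1.57)),key=lambda r:r.cost)
print(best.cost,best.x,np.round(best.fun,3)); np.save("g.npy",best.x)
E
```

```text
[ 0.227  0.276  2.09  -0.686  0.284 -0.679]Traceback (most recent call last):
  File "<stdin>", line 9, in <module>
  File "<stdin>", line 9, in <genexpr>
    return func(*args, **kwargs)
    vector_fun = VectorFunction(
        fun_wrapped,
    ...<6 lines>...
        workers=workers
    )
    self._update_fun()
    ~~~~~~~~~~~~~~~~^^
    self.f = self.fun_wrapped(xp_copy(self.x))
             ~~~~~~~~~~~~~~~~^^^^^^^^^^^^^^^^^
    return np.atleast_1d(self.fun(x))
                         ~~~~~~~~^^^
    return self.f(x, *self.args, **self.kwargs)
           ~~~~~~^^^^^^^^^^^^^^^^^^^^^^^^^^^^^^
  File "<stdin>", line 7, in res
  File "k.py", line 8, in fk
    h,d,L1,L2,L6,a,c=g; A=R.from_euler("ZY",[q[0],q[1]]);Bq=R.from_euler("ZY",[q[0],q[1]+q[2]]);Rt=rot(q,c)
                                                                                                   ~~~^^^^^
  File "k.py", line 6, in rot
    def rot(q,c): return R.from_euler("ZYZYZ",[q[0],q[1]+q[2],q[3],q[4],q[5]+c])
                         ~~~~~~~~~~~~^^^^^^^^^^^^^^^^^^^^^^^^^^^^^^^^^^^^^^^^^^^
  File "scipy/spatial/transform/_rotation.pyx", line 1413, in scipy.spatial.transform._rotation.Rotation.from_euler
ValueError: Expected axis specification to be a non-empty string of upto 3 characters, got ZYZYZ
```

```bash
sed -i 's/^def rot.*/def rot(q,c): return R.from_euler("ZY",[q[0],q[1]+q[2]])*R.from_euler("ZYZ",[q[3],q[4],q[5]+c])/' k.py
cat >> k.py <<'E'
def ik(pos,Rt,g,q0):
    f=lambda q:np.r_[(fk(q,g)[0]-pos)*10,(fk(q,g)[1].inv()*Rt).as_rotvec()]
    r=least_squares(f,q0);return r.x,r.cost
E
cat > k2.py <<'E'
from k import *
s=robot.observe()
D[1]=(D[1][0],D[1][1],[3.141,.611,3.105]);D.append((s["qpos"],s["tool_pos"],s["tool_rot"]))
def res(g):
    o=[]
    for q,p,r in D:
        P,Rt=fk(q,g);o+=list((P-p)*10)+list((Rt.inv()*RR(r)).as_rotvec())
    return o+list(1e-3*np.array([g[1],g[5]]))
best=min((least_squares(res,[.2,0,.4,.4,.3,0,c]) for c in(0,1.57,3.14,-1.57)),key=lambda r:r.cost)
print(best.cost,np.round(best.x,3)); g=best.x;np.save("g.npy",g)
q0=s["qpos"]
for u,n in((49,19),(92,21),(95,60),(126,16)):
  for t in(35,25,20,15,10):
    q,c=ik(binp(u,n),tool(t),g,[.2,.3,2,-.3,.6,-1]); print(u,n,t,np.round(q,2),"%.0e"%c)
E
python3 k2.py
```

```text
4.1122303702411385e-06 [0.224 0.077 0.507 0.379 0.319 0.047 1.571]
49 19 35 [ 0.16  0.31  2.19 -1.19  0.12 -0.22] 6e-29
49 19 25 [ 0.14  0.32  2.04 -0.21  0.36 -1.21] 6e-24
49 19 20 [ 0.12  0.33  1.97 -0.12  0.5  -1.31] 4e-25
49 19 15 [ 0.11  0.36  1.9  -0.07  0.63 -1.37] 1e-26
49 19 10 [ 0.11  0.39  1.82 -0.04  0.76 -1.4 ] 2e-19
92 21 35 [ 0.14  0.3   2.08 -0.58  0.19 -0.85] 3e-29
92 21 25 [ 0.12  0.32  1.93 -0.15  0.46 -1.29] 3e-26
92 21 20 [ 0.11  0.34  1.86 -0.09  0.6  -1.35] 3e-29
92 21 15 [ 0.1   0.37  1.78 -0.06  0.73 -1.39] 5e-21
92 21 10 [ 0.1   0.4   1.71 -0.03  0.86 -1.42] 8e-31
95 60 35 [ 0.15  0.21  2.08 -0.41  0.28 -1.01] 3e-22
95 60 25 [ 0.13  0.24  1.94 -0.14  0.54 -1.3 ] 1e-27
95 60 20 [ 0.12  0.26  1.86 -0.09  0.67 -1.35] 2e-27
95 60 15 [ 0.11  0.29  1.79 -0.05  0.8  -1.39] 5e-20
95 60 10 [ 0.1   0.33  1.71 -0.03  0.93 -1.41] 2e-30
126 16 35 [ 0.13  0.31  1.99 -0.39  0.25 -1.05] 1e-24
126 16 25 [ 0.11  0.34  1.84 -0.13  0.53 -1.33] 9e-29
126 16 20 [ 0.1   0.37  1.76 -0.08  0.67 -1.37] 5e-25
126 16 15 [ 0.09  0.4   1.69 -0.05  0.8  -1.41] 2e-18
126 16 10 [ 0.09  0.43  1.61 -0.03  0.93 -1.43] 3e-30
```

```bash
python3 - <<'E'
from b import *
print(go(binp(49,60),tool(20)));print(go(binp(49,60),tool(20),(binp(49,19),tool(35))))
E
```

```text
(array([ 1.95, -1.76, -2.07]), array([-1.96, 13.11, -0.22]))
(array([ 0. , -0. , -4.1]), array([-0., 15.,  0.]))
```

Call:
step_arm(
  increments=[
    {"delta_pos": [0,0,-2],"dr": [0,0,0],"fingers": -0.2},
    {"delta_pos": [0.8,-0.8,-2.1],"dr": [-1,5,0],"fingers": -0.2},
    {"delta_pos": [1.95,-1.76,-2.1],"dr": [-2,13.1,-0.2],"fingers": -0.2},
    {"delta_pos": [1.95,-1.76,-2.1],"dr": [-2,13.1,-0.2],"fingers": -0.2},
    {"delta_pos": [1.95,-1.76,-2.1],"dr": [-2,13.1,-0.2],"fingers": -0.2},
  ],
)

```text
time: 2.7
tool_pos: [0.4875, 0.1234, 0.1481]
tool_rot: [3.142, 0.352, 3.1]
contact_force: [0.1, -0.5, -0.2]
opening: 0.0551
grip_force: 0.0
```

```bash
python3 - <<'E'
from b import *
s=robot.observe();print(s["time"],s["qpos"].round(2));print(go(binp(49,60),tool(20)));print(go(binp(49,20),tool(20)));print(go(binp(90,22),tool(20),(binp(49,20),tool(20))));print(go(binp(90,130),tool(20),(binp(49,20),tool(20))))
E
```

```text
2.7 [ 0.13  0.24  1.99 -0.11  0.57 -1.31]
(array([-0.04,  0.08,  0.1 ]), array([-0.03,  0.17, -0.1 ]))
(array([-1.07,  0.08,  3.97]), array([-0.03,  0.17, -0.1 ]))
(array([-3.91,  0.  , -1.26]), array([0., 0., 0.]))
(array([ -1.11,   0.  , -11.69]), array([0., 0., 0.]))
```

Call:
step_arm(
  increments=[
    {"delta_pos": [-0.5,0.1,2],"dr": [0,0.2,0],"fingers": -0.2},
    {"delta_pos": [-1.0,0.1,3.5],"dr": [0,0.2,0],"fingers": -0.2},
    {"delta_pos": [-1.07,0.1,4],"dr": [0,0.2,0],"fingers": -0.1},
    {"delta_pos": [-1.07,0.1,4],"dr": [0,0.2,0],"fingers": 1},
    {"delta_pos": [-1.07,0.1,4],"dr": [0,0.2,0],"fingers": 1},
  ],
  newtons=15,
)

```text
time: 3.32
tool_pos: [0.5114, 0.124, 0.1145]
tool_rot: [3.14, 0.347, 3.101]
contact_force: [0.1, -0.3, 0.0]
opening: 0.0351
grip_force: 0.0
```

Call:
step_arm(
  increments=[
    {"delta_pos": [0,0,0],"dr": [0,0,0],"fingers": 1},
    {"delta_pos": [0,0,0],"dr": [0,0,0],"fingers": 1},
    {"delta_pos": [0,0,0],"dr": [0,0,0],"fingers": 1},
    {"delta_pos": [0,0,0],"dr": [0,0,0],"fingers": 1},
    {"delta_pos": [0,0,0],"dr": [0,0,0],"fingers": 1},
  ],
)

```text
time: 3.95
tool_pos: [0.5116, 0.1237, 0.1147]
tool_rot: [3.14, 0.347, 3.101]
contact_force: [-2.2, -3.3, 5.2]
opening: 0.0196
grip_force: 15.0
```

```bash
python3 - <<'E'
from b import *
s=robot.observe();print(s["time"],s["contact_force"]);print(go(binp(49,20),tool(20)))
im=viewer.read_camera("wrist")
cv2.imwrite("pics/w3.png",im[:,:,::-1])
E
```

```text
3.95 [-2.21337426 -3.34206736  5.21692513]
(array([ 0.04, -0.06,  0.  ]), array([ 0.05, -0.1 , -0.02]))
```

View pics/w3.png

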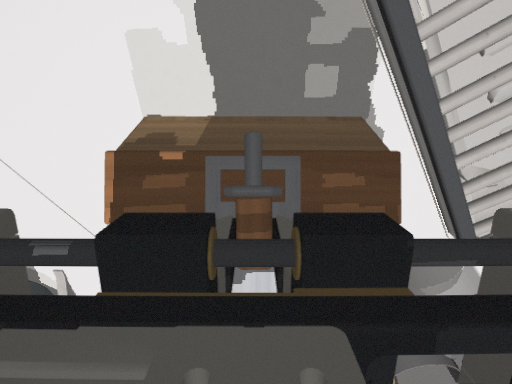

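The pin grip is held between the fingers (opening 19.6 mm). The shank still passes through the staple at (254,190).

Call:
step_arm(
  increments=[
    {"delta_pos": [0,0,-0.15],"dr": [0,0,0],"fingers": 1},
    {"delta_pos": [-1.0,0,-0.45],"dr": [0,0,0],"fingers": 1},
    {"delta_pos": [-2.0,0,-0.7],"dr": [0,0,0],"fingers": 1},
    {"delta_pos": [-3,0,-0.98],"dr": [0,0,0],"fingers": 1},
    {"delta_pos": [-3.9,0,-1.25],"dr": [0,0,0],"fingers": 1},
  ],
)

```text
time: 4.62
tool_pos: [0.5446, 0.1226, 0.1397]
tool_rot: [3.14, 0.347, 3.101]
contact_force: [-0.4, -0.6, -0.7]
opening: 0.0197
grip_force: 15.0
```

```bash
python3 - <<'E'
from b import *
s=robot.observe();print(s["contact_force"],s["opening"]);print(go(binp(93,22),tool(20)),go(binp(93,130),tool(20)))
im=viewer.read_camera("wrist")
cv2.imwrite("pics/w4.png",im[:,:,::-1])
E
```

```text
[-0.38858047 -0.59705201 -0.71802213] 0.019664753124367117
(array([-0.2 , -0.08, -0.11]), array([ 0.07, -0.12, -0.03])) (array([  2.63,  -0.07, -10.53]), array([ 0.07, -0.12, -0.03]))
```

View pics/w4.png

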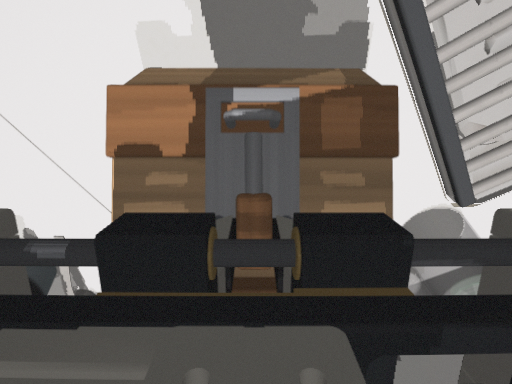

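The shank tip (row 133) is now clear of the staple (row 117). The lid hasn't moved. Next I'll lift the pin and carry it to the tray.

```bash
python3 - <<'E'
from k import *
g=np.load("g.npy");s=robot.observe()
def th(head,t):
    return R.from_euler("z",head-B["yaw"],degrees=True)*tool(t)
cur=(s["tool_pos"],RR(s["tool_rot"]));q=s["qpos"]
for nm,p,Rt in[("lift",binp(90,100),tool(20)),("mid",[.47,-.12,.22],th(-24,4)),("pre",[.46,-.385,.11],th(-45,-12)),("down",[.46,-.385,.014],th(-45,-12))]:
    d=go(p,Rt,cur);q,c=ik(p,Rt,g,q);print(nm,d[0],d[1],np.round(q,2),"%.0e"%c);cur=(np.array(p),Rt)
E
```

```text
lift [ 2.27 -0.07 -7.52] [ 0.08  0.02 -0.03] [ 0.13  0.18  1.88 -0.09  0.74 -1.35] 7e-30
mid [  1.23 -24.46  -2.2 ] [ 4.53 15.81 21.29] [-0.41  0.24  1.69 -0.    1.14 -1.56] 2e-30
pre [ -9.07 -24.62  11.66] [-1.47 15.82 21.02] [-0.82  0.71  1.25 -0.01  1.39 -1.6 ] 4e-27
down [-2.    0.    9.39] [0. 0. 0.] [-0.82  0.81  1.33 -0.01  1.21 -1.6 ] 2e-31
```

Call:
step_arm(
  increments=[
    {"delta_pos": [0.6,0,-2],"dr": [0,0,0],"fingers": 1},
    {"delta_pos": [1.3,0,-4.5],"dr": [0,0,0],"fingers": 1},
    {"delta_pos": [2.2,0,-7.5],"dr": [0,0,0],"fingers": 1},
    {"delta_pos": [2.2,0,-7.5],"dr": [0,0,0],"fingers": 1},
    {"delta_pos": [2.2,0,-7.5],"dr": [0,0,0],"fingers": 1},
  ],
)

```text
time: 5.3
tool_pos: [0.4979, 0.1243, 0.2018]
tool_rot: [3.14, 0.346, 3.101]
contact_force: [-0.3, -0.4, -1.3]
opening: 0.02
grip_force: 15.0
```

Call:
step_arm(
  increments=[
    {"delta_pos": [0.2,-4.8,-0.4],"dr": [0.9,3.2,4.3],"fingers": 1},
    {"delta_pos": [0.5,-9.8,-0.9],"dr": [1.8,6.3,8.5],"fingers": 1},
    {"delta_pos": [0.7,-14.7,-1.3],"dr": [2.7,9.5,12.8],"fingers": 1},
    {"delta_pos": [1,-19.6,-1.8],"dr": [3.6,12.7,17],"fingers": 1},
    {"delta_pos": [1.2,-24.5,-2.2],"dr": [4.5,15.8,21.3],"fingers": 1},
  ],
)

```text
time: 5.92
tool_pos: [0.4689, -0.1216, 0.2176]
tool_rot: [3.141, 0.064, 2.72]
contact_force: [0.0, 0.7, -0.7]
opening: 0.0198
grip_force: 15.0
```

Call:
step_arm(
  increments=[
    {"delta_pos": [-1.8,-4.9,2.3],"dr": [-0.3,3.2,4.2],"fingers": 1},
    {"delta_pos": [-3.6,-9.8,4.6],"dr": [-0.6,6.3,8.4],"fingers": 1},
    {"delta_pos": [-5.4,-14.7,7],"dr": [-0.9,9.5,12.6],"fingers": 1},
    {"delta_pos": [-7.3,-19.7,9.3],"dr": [-1.2,12.7,16.8],"fingers": 1},
    {"delta_pos": [-9.1,-24.6,11.6],"dr": [-1.5,15.8,21],"fingers": 1},
  ],
)

```text
time: 6.55
tool_pos: [0.4588, -0.3864, 0.1062]
tool_rot: [3.141, -0.215, 2.354]
contact_force: [1.3, -0.9, 0.7]
opening: 0.0194
grip_force: 15.0
```

```bash
python3 - <<'E'
from k import *
s=robot.observe();print(s["time"],s["tool_pos"],s["opening"]);
print(go([.46,-.385,.014],R.from_euler("z",-45-B["yaw"],degrees=True)*tool(-12)))
im=viewer.read_camera("wrist")
cv2.imwrite("pics/w5.png",im[:,:,::-1])
E
```

```text
6.55 [ 0.45881236 -0.38642608  0.1061948 ] 0.019422899436948967
(array([-1.95,  0.18,  9.01]), array([ 0.05, -0.33, -0.15]))
```

View pics/w5.png

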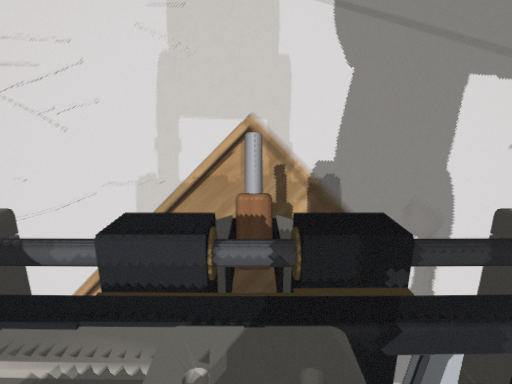

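The pin points at the tray's near corner and stays inside the rim (inner corner about 75 mm away, shank 55 mm). I'll lower and release.

Call:
step_arm(
  increments=[
    {"delta_pos": [-0.6,0.1,2.8],"dr": [0,0,0],"fingers": 1},
    {"delta_pos": [-1.2,0.1,5.6],"dr": [0,0,0],"fingers": 1},
    {"delta_pos": [-1.6,0.1,7.5],"dr": [0,0,0],"fingers": 1},
    {"delta_pos": [-1.8,0.1,8.4],"dr": [0,0,0],"fingers": 1},
    {"delta_pos": [-1.95,0.1,9],"dr": [0,0,0],"fingers": 1},
  ],
)

```text
time: 7.22
tool_pos: [0.4602, -0.384, 0.0165]
tool_rot: [3.141, -0.211, 2.357]
contact_force: [-0.3, -0.3, -0.0]
opening: 0.0196
grip_force: 15.0
```

Call:
step_arm(
  increments=[
    {"delta_pos": [0,0,0],"dr": [0,0,0],"fingers": 1},
    {"delta_pos": [0,0,0],"dr": [0,0,0],"fingers": -0.3},
    {"delta_pos": [0,0,0],"dr": [0,0,0],"fingers": -0.3},
    {"delta_pos": [0,0,0],"dr": [0,0,0],"fingers": -0.3},
    {"delta_pos": [0,0,0],"dr": [0,0,0],"fingers": -0.3},
  ],
)

```text
time: 7.85
tool_pos: [0.46, -0.3839, 0.0169]
tool_rot: [3.141, -0.212, 2.357]
contact_force: [0.6, -0.2, -0.1]
opening: 0.0552
grip_force: 0.0
```

Call:
step_arm(
  increments=[
    {"delta_pos": [0,0,0],"dr": [0,0,0],"fingers": -0.3},
    {"delta_pos": [0,0,0],"dr": [0,0,0],"fingers": -0.3},
    {"delta_pos": [0.7,0,-3.3],"dr": [0,0,0],"fingers": -0.3},
    {"delta_pos": [1.8,0,-8.3],"dr": [0,0,0],"fingers": -0.3},
    {"delta_pos": [2.9,0,-13.5],"dr": [0,0,0],"fingers": -0.3},
  ],
)

```text
time: 8.48
tool_pos: [0.4597, -0.3837, 0.156]
tool_rot: [3.141, -0.213, 2.357]
contact_force: [0.9, -0.4, -0.2]
opening: 0.0598
grip_force: 0.0
```

```bash
python3 - <<'E'
from k import *
s=robot.observe();print(s["time"],s["tool_pos"],s["opening"]);
im=viewer.read_camera("wrist")
w=viewer.camera_params("wrist")
a=im.copy();
t=viewer.read_camera("top")
big=np.hstack([cv2.resize(t[120:250,110:390],(448,208)),np.zeros((208,8,3),np.uint8)])
out=np.zeros((384+208,512,3),np.uint8);out[:384]=im;out[384:,:456]=big
cv2.imwrite("pics/w6.png",out[:,:,::-1])
E
```

```text
8.475 [ 0.45972472 -0.38366045  0.15595985] 0.0598300036441645
```

View pics/w6.png

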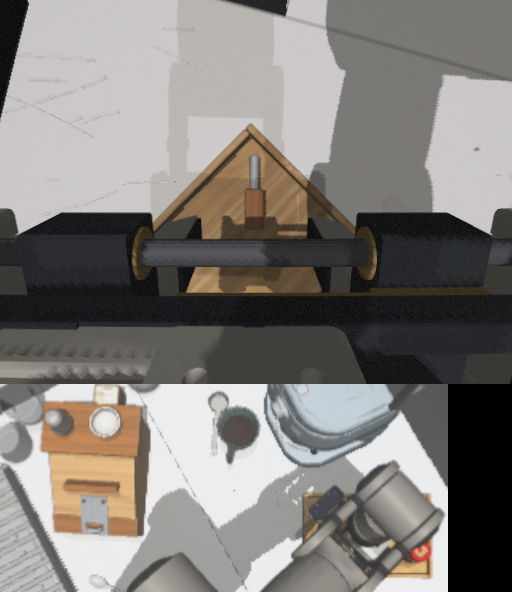

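The pin lies flat on the tray floor, with the grip at (255,208) and the shank at (254,172). In the top crop below it, the lid is still seated and the other things are standing. Next is the lid.

```bash
cat > l.py <<'E'
from k import *
g=np.load("g.npy")
TIPN=18
def lt(tilt,sgn,side=0): # tool y along +-slope dir for lid tilt, side = turn about the closing axis
    return tool(tilt)*R.from_euler("z",90*sgn,degrees=True)*R.from_euler("y",side,degrees=True)
def lidpose(rot,draw,lift,sgn,side=0,z=0,u=126):
    "tip pose with lid turned front-up by rot about far edge, drawn down by draw mm, lifted n by lift mm"
    a=np.radians(rot);du,dn=u-205,TIPN
    U=205+du*np.cos(a)+dn*np.sin(a)-draw;N=-du*np.sin(a)+dn*np.cos(a)+lift
    return binp(U,N)+np.array([0,0,z]),lt(35-rot,sgn,side)
E
python3 - <<'E'
from l import *
s=robot.observe();q0=s["qpos"];print(q0.round(2))
for sg in(1,-1):
  for side in(0,10,-10):
    for rot,dr in((0,0),(7,0),(13,0)):
      q=np.array(q0);q[0]=.1;q[5]+= 0 if sg==1 else 0
      best=min((ik(*lidpose(rot,dr,0,sg,side),g,np.r_[.1,.3,1.9,-.1,.5,z]) for z in(.4,-2.7)),key=lambda r:(r[1]>1e-6)*100+(abs(r[0][5])))
      print(sg,side,rot,best[0].round(2),"%.0e"%best[1])
E
```

```text
[-0.82  0.66  1.2  -0.01  1.49 -1.6 ]
1 0 0 [ 0.13  0.31  1.99 -0.39  0.26  0.52] 1e-20
1 0 7 [ 0.12  0.31  1.88 -0.16  0.47  0.28] 2e-18
1 0 13 [ 0.11  0.32  1.78 -0.09  0.66  0.21] 2e-31
1 10 0 [-0.01  0.3   2.03  0.67  0.26 -0.63] 3e-30
1 10 7 [-0.01  0.29  1.92  0.37  0.46 -0.31] 3e-23
1 10 13 [-0.01  0.31  1.82  0.28  0.64 -0.2 ] 5e-30
1 -10 0 [ 0.26  0.35  1.93 -0.86  0.45  1.06] 2e-23
1 -10 7 [ 0.24  0.35  1.83 -0.54  0.6   0.72] 2e-19
1 -10 13 [ 0.22  0.36  1.73 -0.39  0.76  0.55] 2e-27
-1 0 0 [ 0.13  0.31  1.99 -0.39  0.26 -2.62] 1e-20
-1 0 7 [ 0.12  0.31  1.88 -0.16  0.47 -2.86] 6e-30
-1 0 13 [ 0.11  0.32  1.78 -0.09  0.66 -2.93] 3e-30
-1 10 0 [ 0.26  0.35  1.93 -0.86  0.45 -2.08] 1e-23
-1 10 7 [ 0.24  0.35  1.83 -0.54  0.6  -2.42] 7e-20
-1 10 13 [ 0.22  0.36  1.73 -0.39  0.76 -2.6 ] 5e-28
-1 -10 0 [-0.01  0.3   2.03  0.67  0.26  2.52] 5e-31
-1 -10 7 [-0.01  0.29  1.92  0.37  0.46  2.83] 2e-27
-1 -10 13 [-0.01  0.31  1.82  0.28  0.64  2.94] 1e-30
```

```bash
cat > wp.py <<'E'
from l import *
from scipy.spatial.transform import Slerp
def run(W,cur=None):
    s=robot.observe();q=s["qpos"]
    if cur is None: cur=(s["tool_pos"],RR(s["tool_rot"]))
    for nm,p,Rt in W:
        d=go(p,Rt,cur);q,c=ik(p,Rt,g,q);print(nm,d[0],d[1],"|%.1f %.1f"%(np.linalg.norm(d[0]),np.linalg.norm(d[1])),np.round(q,2),"%.0e"%c,"LIM" if ((q<lo+.02)|(q>hi-.02)).any() else "");cur=(np.array(p),Rt)
E
python3 - <<'E'
from wp import *
s=robot.observe();R0=RR(s["tool_rot"]);R1=lt(20,1,-6)
S=Slerp([0,1],R.concatenate([R0,R1]))
n0=lidpose(0,0,0,1,-6)[0]
nv=Rb.apply([-.574,0,.819])
run([("A",[.45,-.25,.23],S(.42)),("B",[.44,-.03,.27],S(.85)),("C",n0+.10*nv,lt(35,1,-6)),("D",n0+.025*nv,lt(35,1,-6)),("E",n0,lt(35,1,-6))])
E
```

```text
A [11.63  8.77 -4.65] [ -8.91 -10.32  19.41] |15.3 23.7 [-0.73  0.3   1.58  0.13  1.25 -1.2 ] 4e-22 
B [20.51  8.69 -2.23] [ -9.12 -10.57  19.87] |22.4 24.3 [-0.26 -0.02  1.88  0.02  0.99 -0.34] 2e-22 
C [14.99  7.79  4.34] [-18.13  -4.53   7.99] |17.4 20.3 [ 0.25  0.12  1.97 -0.52  0.55  0.7 ] 6e-21 
D [0.78 0.   7.46] [0. 0. 0.] |7.5 0.0 [ 0.22  0.28  1.97 -0.67  0.41  0.85] 2e-25 
E [0.26 0.   2.49] [0. 0. 0.] |2.5 0.0 [ 0.21  0.33  1.96 -0.74  0.37  0.91] 8e-20
```

Call:
step_arm(
  increments=[
    {"delta_pos": [2.4,1.8,-1.2],"dr": [-1.8,-2.1,3.9],"fingers": 0.22},
    {"delta_pos": [4.7,3.5,-2.2],"dr": [-3.6,-4.1,7.8],"fingers": 0.22},
    {"delta_pos": [7,5.3,-3.2],"dr": [-5.3,-6.2,11.6],"fingers": 0.22},
    {"delta_pos": [9.3,7,-4],"dr": [-7.1,-8.3,15.5],"fingers": 0.22},
    {"delta_pos": [11.6,8.8,-4.6],"dr": [-8.9,-10.3,19.4],"fingers": 0.22},
  ],
)

```text
time: 9.2
tool_pos: [0.4485, -0.2475, 0.2242]
tool_rot: [3.029, -0.049, 2.003]
contact_force: [0.4, 0.1, 0.5]
opening: 0.0359
grip_force: 0.0
```

Call:
step_arm(
  increments=[
    {"delta_pos": [4.1,1.7,-0.5],"dr": [-1.8,-2.1,4],"fingers": 0.22},
    {"delta_pos": [8.2,3.5,-0.9],"dr": [-3.6,-4.2,7.9],"fingers": 0.22},
    {"delta_pos": [12.3,5.2,-1.3],"dr": [-5.5,-6.3,11.9],"fingers": 0.22},
    {"delta_pos": [16.4,7,-1.8],"dr": [-7.3,-8.5,15.9],"fingers": 0.22},
    {"delta_pos": [20.5,8.7,-2.2],"dr": [-9.1,-10.6,19.9],"fingers": 0.22},
  ],
)

```text
time: 9.82
tool_pos: [0.4388, -0.0275, 0.266]
tool_rot: [2.865, 0.066, 1.627]
contact_force: [0.6, -0.3, -0.5]
opening: 0.0357
grip_force: 0.0
```

Call:
step_arm(
  increments=[
    {"delta_pos": [3,1.6,0.9],"dr": [-3.6,-0.9,1.6],"fingers": 0.22},
    {"delta_pos": [6,3.1,1.7],"dr": [-7.2,-1.8,3.2],"fingers": 0.22},
    {"delta_pos": [9,4.7,2.6],"dr": [-10.8,-2.7,4.8],"fingers": 0.22},
    {"delta_pos": [12,6.2,3.5],"dr": [-14.5,-3.6,6.4],"fingers": 0.22},
    {"delta_pos": [15,7.8,4.3],"dr": [-18.1,-4.5,8],"fingers": 0.22},
  ],
)

```text
time: 10.45
tool_pos: [0.5169, 0.1254, 0.2354]
tool_rot: [2.537, 0.077, 1.471]
contact_force: [0.4, -1.6, 0.4]
opening: 0.0364
grip_force: 0.0
```

```bash
python3 - <<'E'
from wp import *
import pickle
n0=lidpose(0,0,0,1,-6)[0];nv=Rb.apply([-.574,0,.819])
s=robot.observe();print(s["time"],s["tool_pos"],s["opening"],s["contact_force"].round(1))
run([("D",n0+.025*nv,lt(35,1,-6)),("E",n0,lt(35,1,-6))])
w=viewer.camera_params("wrist");im=viewer.read_camera("wrist")
pickle.dump({k:np.array(v) for k,v in w.items()},open("w7.pkl","wb"))
cv2.imwrite("pics/w7.png",im[:,:,::-1])
E
```

```text
10.45 [0.5169284  0.12539001 0.23536374] 0.036385372728795835 [ 0.4 -1.6  0.4]
D [0.47 0.37 7.26] [-0.51 -0.41 -0.26] |7.3 0.7 [ 0.22  0.28  1.97 -0.67  0.41  0.85] 8e-25 
E [0.26 0.   2.49] [0. 0. 0.] |2.5 0.0 [ 0.21  0.33  1.96 -0.74  0.37  0.91] 8e-20
```

View pics/w7.png

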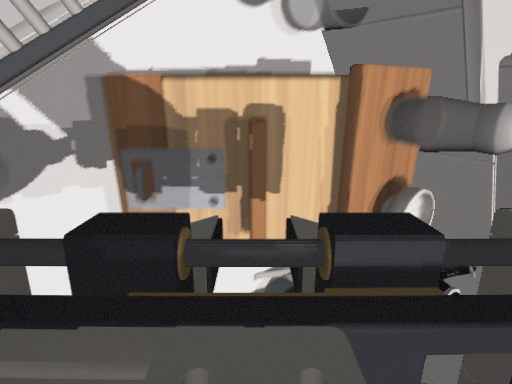

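```bash
python3 - <<'E'
from l import *
import pickle
w=pickle.load(open("w7.pkl","rb"))
for u,n,y in((119,38,0),(133,38,0),(126,38,55),(126,38,-55),(126,18,0),(205,12,86),(45,12,90),(94,15,28),(94,15,-28),(193.4,23.2,90),(201.4,34.7,90)): print(u,n,y,proj(w,binp(u,n,y)).round(0))
E
```

```text
119 38 0 [250. 189.]
133 38 0 [267. 189.]
126 38 55 [259. 121.]
126 38 -55 [259. 248.]
126 18 0 [259. 182.]
205 12 86 [357.  78.]
45 12 90 [158.  73.]
94 15 28 [222. 150.]
94 15 -28 [224. 209.]
193.4 23.2 90 [347.  72.]
201.4 34.7 90 [362.  71.]
```

The picture shows the handle at columns 250–267 and rows 118–240, which matches the projected bin model. I'll descend and grip.

Call:
step_arm(
  increments=[
    {"delta_pos": [0.3,0.37,4],"dr": [-0.5,-0.4,-0.3],"fingers": 0.22},
    {"delta_pos": [0.5,0.37,7],"dr": [-0.5,-0.4,-0.3],"fingers": 0.22},
    {"delta_pos": [0.7,0.37,9],"dr": [-0.5,-0.4,-0.3],"fingers": 0.22},
    {"delta_pos": [0.7,0.37,9.75],"dr": [-0.5,-0.4,-0.3],"fingers": 0.22},
    {"delta_pos": [0.7,0.37,9.75],"dr": [-0.5,-0.4,-0.3],"fingers": 0.22},
  ],
  newtons=45,
)

```text
time: 11.12
tool_pos: [0.5748, 0.119, 0.157]
tool_rot: [2.531, 0.087, 1.471]
contact_force: [-0.7, 0.1, 0.3]
opening: 0.0358
grip_force: 0.0
```

Call:
step_arm(
  increments=[
    {"delta_pos": [0,0,0],"dr": [0,0,0],"fingers": 1},
    {"delta_pos": [0,0,0],"dr": [0,0,0],"fingers": 1},
    {"delta_pos": [0,0,0],"dr": [0,0,0],"fingers": 1},
    {"delta_pos": [0,0,0],"dr": [0,0,0],"fingers": 1},
    {"delta_pos": [0,0,0],"dr": [0,0,0],"fingers": 1},
  ],
)

```text
time: 11.75
tool_pos: [0.5741, 0.1191, 0.1573]
tool_rot: [2.531, 0.087, 1.471]
contact_force: [-5.1, 1.2, 1.5]
opening: 0.0133
grip_force: 45.0
```

```bash
python3 - <<'E'
from wp import *
s=robot.observe();print(s["time"],s["tool_pos"],s["opening"],s["contact_force"].round(1),go(*lidpose(0,0,0,1,-6)))
c=lidpose(0,0,0,1,-6)
for r,d,l in((3,0,.5),(6,0,1),(9,0,1),(11,0,1),(13,0,1),(13,20,1.5),(13,40,2)): 
    x=go(*lidpose(r,d,l,1,-6),c);print(r,d,x[0],x[1])
E
```

```text
11.75 [0.5740514  0.11911278 0.15730986] 0.013266227805607787 [-5.1  1.2  1.5] (array([0.16, 0.09, 0.08]), array([-0.17,  0.05,  0.07]))
3 0 [-0.05  0.1  -0.46] [ 2.98  0.   -0.31]
6 0 [-0.1   0.23 -0.91] [ 5.97  0.   -0.63]
9 0 [-0.14  0.38 -1.31] [ 8.95  0.   -0.94]
11 0 [-0.16  0.49 -1.57] [10.94  0.   -1.15]
13 0 [-0.19  0.61 -1.82] [12.93  0.   -1.36]
13 20 [-0.2  -1.39 -1.87] [12.93  0.   -1.36]
13 40 [-0.2  -3.39 -1.92] [12.93  0.   -1.36]
```

Call:
step_arm(
  increments=[
    {"delta_pos": [-0.03,0.07,-0.3],"dr": [2,0,-0.2],"fingers": 1},
    {"delta_pos": [-0.06,0.14,-0.6],"dr": [4,0,-0.4],"fingers": 1},
    {"delta_pos": [-0.1,0.23,-0.91],"dr": [6,0,-0.6],"fingers": 1},
    {"delta_pos": [-0.12,0.3,-1.1],"dr": [7.5,0,-0.8],"fingers": 1},
    {"delta_pos": [-0.14,0.38,-1.31],"dr": [9,0,-0.94],"fingers": 1},
  ],
)

```text
time: 12.38
tool_pos: [0.5696, 0.1193, 0.1696]
tool_rot: [2.692, 0.096, 1.486]
contact_force: [0.6, 0.1, -3.8]
opening: 0.0136
grip_force: 45.0
```

```bash
python3 - <<'E'
from wp import *
s=robot.observe();print(s["torque"].round(2),go(*lidpose(9,0,1,1,-6)))
c=lidpose(9,0,1,1,-6)
for r,d,l in((13.5,0,1),): 
    x=go(*lidpose(r,d,l,1,-6),c);print(r,d,x[0],x[1])
c=lidpose(13.5,0,1,1,-6)
for r,d,l,z in((13.5,40,3,0),(13.5,40,3,.02),(13.5,40,3,.12)): 
    x=go(*lidpose(r,d,l,1,-6,z),c);print(r,d,x[0],x[1])
E
```

```text
[ 0.1   0.65 -0.02] (array([0.16, 0.13, 0.  ]), array([-0.35,  0.05,  0.09]))
13.5 0 [-0.06  0.17 -0.61] [ 4.48  0.   -0.47]
13.5 40 [ 0.08 -3.94  0.74] [0. 0. 0.]
13.5 40 [-0.12 -3.2  -1.11] [0. 0. 0.]
13.5 40 [ -1.09   0.46 -10.37] [0. 0. 0.]
```

Call:
step_arm(
  increments=[
    {"delta_pos": [-0.03,0.08,-0.3],"dr": [2.2,0,-0.2],"fingers": 1},
    {"delta_pos": [-0.06,0.17,-0.61],"dr": [4.5,0,-0.47],"fingers": 1},
    {"delta_pos": [-0.06,0.17,-0.61],"dr": [4.5,0,-0.47],"fingers": 1},
    {"delta_pos": [-0.06,0.17,-0.61],"dr": [4.5,0,-0.47],"fingers": 1},
    {"delta_pos": [-0.06,0.17,-0.61],"dr": [4.5,0,-0.47],"fingers": 1},
  ],
)

```text
time: 13.0
tool_pos: [0.5689, 0.1194, 0.176]
tool_rot: [2.769, 0.099, 1.493]
contact_force: [-0.6, 0.2, -4.2]
opening: 0.0134
grip_force: 45.0
```

Call:
step_arm(
  increments=[
    {"delta_pos": [0.01,-0.8,0.14],"dr": [0,0,0],"fingers": 1},
    {"delta_pos": [0.03,-1.6,0.29],"dr": [0,0,0],"fingers": 1},
    {"delta_pos": [0.04,-2.4,0.43],"dr": [0,0,0],"fingers": 1},
    {"delta_pos": [0.06,-3.2,0.59],"dr": [0,0,0],"fingers": 1},
    {"delta_pos": [0.08,-3.95,0.74],"dr": [0,0,0],"fingers": 1},
  ],
)

```text
time: 13.62
tool_pos: [0.5349, 0.1208, 0.155]
tool_rot: [2.768, 0.098, 1.493]
contact_force: [-0.3, 0.1, -3.0]
opening: 0.0137
grip_force: 45.0
```

```bash
python3 - <<'E'
from wp import *
s=robot.observe();print(s["time"],s["contact_force"].round(1),s["torque"].round(2),s["opening"],go(*lidpose(13.5,40,3,1,-6)))
t=viewer.read_camera("wrist");o=viewer.read_camera("scene")
cv2.imwrite("pics/w8.png",np.hstack([cv2.resize(t,(400,300)),cv2.resize(o[80:250,100:327],(400,300))])[:,:,::-1])
E
```

```text
13.625 [-0.3  0.1 -3. ] [ 0.01  0.39 -0.04] 0.013696288849307554 (array([0.14, 0.08, 0.02]), array([-0.19,  0.04,  0.07]))
```

View pics/w8.png

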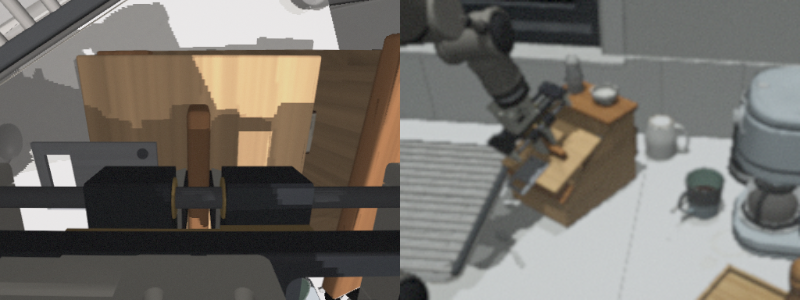

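The lid's far edge has left the board and its front stands above the staple. The salt shaker and bowl haven't moved.

```bash
python3 - <<'E'
from wp import *
L=[("lift",[.50,.121,.27],lt(21.5,1,-6)),("carry",[.475,-.14,.24],lt(0,1,-6)),("low",[.475,-.14,.05],lt(0,1,-6)),("set",[.475,-.14,.0185],lt(0,1,-6))]
run(L)
E
```

```text
lift [ -1.38   0.97 -11.91] [-0.26  0.05  0.09] |12.0 0.3 [ 0.21  0.12  1.76 -0.24  0.93  0.38] 4e-26 
carry [-25.8   -2.45   4.98] [21.38  0.   -2.25] |26.4 21.5 [-0.38  0.27  1.6  -0.1   1.24 -0.31] 5e-24 
low [ 1.99  0.   18.9 ] [0. 0. 0.] |19.0 0.0 [-0.38  0.5   1.84 -0.14  0.76 -0.24] 4e-20 
set [0.33 0.   3.13] [0. 0. 0.] |3.1 0.0 [-0.38  0.56  1.87 -0.16  0.69 -0.22] 1e-22
```

Call:
step_arm(
  increments=[
    {"delta_pos": [-0.3,0.2,-2.4],"dr": [0,0,0],"fingers": 1},
    {"delta_pos": [-0.6,0.4,-4.8],"dr": [0,0,0],"fingers": 1},
    {"delta_pos": [-0.9,0.6,-7.2],"dr": [0,0,0],"fingers": 1},
    {"delta_pos": [-1.2,0.8,-9.6],"dr": [0,0,0],"fingers": 1},
    {"delta_pos": [-1.4,1,-11.9],"dr": [-0.2,0,0],"fingers": 1},
  ],
)

```text
time: 14.35
tool_pos: [0.5011, 0.1208, 0.2716]
tool_rot: [2.764, 0.098, 1.493]
contact_force: [1.2, -1.2, -4.0]
opening: 0.0137
grip_force: 45.0
```

Call:
step_arm(
  increments=[
    {"delta_pos": [-5.2,-0.5,1],"dr": [4.3,0,-0.4],"fingers": 1},
    {"delta_pos": [-10.3,-1,2],"dr": [8.6,0,-0.9],"fingers": 1},
    {"delta_pos": [-15.5,-1.5,3],"dr": [12.8,0,-1.3],"fingers": 1},
    {"delta_pos": [-20.6,-2,4],"dr": [17.1,0,-1.8],"fingers": 1},
    {"delta_pos": [-25.8,-2.5,5],"dr": [21.4,0,-2.2],"fingers": 1},
  ],
)

```text
time: 14.98
tool_pos: [0.4761, -0.1423, 0.2408]
tool_rot: [-3.141, 0.106, 1.531]
contact_force: [1.2, -0.3, -3.8]
opening: 0.0139
grip_force: 45.0
```

```bash
python3 - <<'E'
from wp import *
s=robot.observe();print(s["time"],s["contact_force"].round(1),s["opening"],s["tool_pos"])
run([("low",[.475,-.14,.05],lt(0,1,-6)),("set",[.475,-.14,.021],lt(0,1,-6))])
t=viewer.read_camera("wrist");o=viewer.read_camera("top")
cv2.imwrite("pics/w9.png",np.hstack([cv2.resize(t,(400,300)),cv2.resize(o[110:290,110:350],(400,300))])[:,:,::-1])
E
```

```text
14.975 [ 1.2 -0.3 -3.8] 0.013876051903849407 [ 0.47613541 -0.14228327  0.24083545]
low [ 2.24 -0.11 18.95] [-0.03  0.07 -0.  ] |19.1 0.1 [-0.38  0.5   1.84 -0.14  0.76 -0.24] 4e-20 
set [0.3  0.   2.88] [0. 0. 0.] |2.9 0.0 [-0.38  0.55  1.86 -0.15  0.69 -0.22] 3e-23
```

View pics/w9.png

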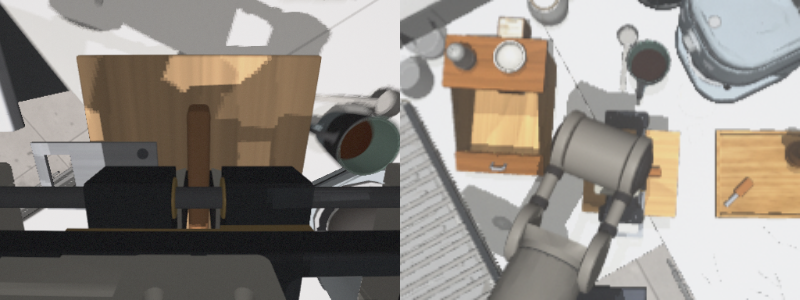

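The lid hangs level between the bin and the tray, and the pin lies on the tray. I'll lower it.

Call:
step_arm(
  increments=[
    {"delta_pos": [0.5,0,4.5],"dr": [0,0,0],"fingers": 1},
    {"delta_pos": [1,0,9],"dr": [0,0,0],"fingers": 1},
    {"delta_pos": [1.5,-0.1,13],"dr": [0,0,0],"fingers": 1},
    {"delta_pos": [2,-0.1,16.5],"dr": [0,0,0],"fingers": 1},
    {"delta_pos": [2.2,-0.1,18.9],"dr": [0,0,0],"fingers": 1},
  ],
)

```text
time: 15.7
tool_pos: [0.4751, -0.1377, 0.0489]
tool_rot: [-3.142, 0.105, 1.531]
contact_force: [0.5, -0.3, -5.0]
opening: 0.014
grip_force: 45.0
```

Call:
step_arm(
  increments=[
    {"delta_pos": [0.1,0,1],"dr": [0,0,0],"fingers": 1},
    {"delta_pos": [0.2,0,1.9],"dr": [0,0,0],"fingers": 1},
    {"delta_pos": [0.25,0,2.4],"dr": [0,0,0],"fingers": 1},
    {"delta_pos": [0.28,0,2.7],"dr": [0,0,0],"fingers": 1},
    {"delta_pos": [0.3,0,2.85],"dr": [0,0,0],"fingers": 1},
  ],
)

```text
time: 16.32
tool_pos: [0.4753, -0.1384, 0.0218]
tool_rot: [3.141, 0.106, 1.531]
contact_force: [-0.1, -0.5, -3.9]
opening: 0.0137
grip_force: 45.0
```

Call:
step_arm(
  increments=[
    {"delta_pos": [0,0,0.1],"dr": [0,0,0],"fingers": 1},
    {"delta_pos": [0,0,0.15],"dr": [0,0,0],"fingers": 1},
    {"delta_pos": [0,0,0.2],"dr": [0,0,0],"fingers": 1},
    {"delta_pos": [0,0,0.2],"dr": [0,0,0],"fingers": 1},
    {"delta_pos": [0,0,0.2],"dr": [0,0,0],"fingers": 1},
  ],
)

```text
time: 16.95
tool_pos: [0.4751, -0.1385, 0.0196]
tool_rot: [-3.141, 0.106, 1.531]
contact_force: [-0.2, 0.3, -4.0]
opening: 0.0136
grip_force: 45.0
```

Not touching yet, so I'll go lower until the force changes.

Call:
step_arm(
  increments=[
    {"delta_pos": [0,0,0.05],"dr": [0,0,0],"fingers": 1},
    {"delta_pos": [0,0,0.1],"dr": [0,0,0],"fingers": 1},
    {"delta_pos": [0,0,0.15],"dr": [0,0,0],"fingers": 1},
    {"delta_pos": [0,0,0.2],"dr": [0,0,0],"fingers": 1},
    {"delta_pos": [0,0,0.2],"dr": [0,0,0],"fingers": 1},
  ],
)

```text
time: 17.58
tool_pos: [0.4752, -0.1386, 0.0193]
tool_rot: [3.141, 0.106, 1.531]
contact_force: [-4.9, 5.5, 16.4]
opening: 0.0136
grip_force: 45.0
```

Contact: force is now +16 N against −4 N hanging. I'll release the lid and back straight out.

Call:
step_arm(
  increments=[
    {"delta_pos": [0,0,-0.1],"dr": [0,0,0],"fingers": 1},
    {"delta_pos": [0,0,-0.1],"dr": [0,0,0],"fingers": 0.3},
    {"delta_pos": [0,0,-0.1],"dr": [0,0,0],"fingers": 0.3},
    {"delta_pos": [0,0,-0.1],"dr": [0,0,0],"fingers": 0.3},
    {"delta_pos": [0,0,-0.1],"dr": [0,0,0],"fingers": 0.3},
  ],
)

```text
time: 18.2
tool_pos: [0.4751, -0.1387, 0.0185]
tool_rot: [-3.141, 0.106, 1.531]
contact_force: [0.6, -0.1, 1.2]
opening: 0.0323
grip_force: 0.0
```

Call:
step_arm(
  increments=[
    {"delta_pos": [0,0,0],"dr": [0,0,0],"fingers": 0.3},
    {"delta_pos": [0,0,-1.5],"dr": [0,0,0],"fingers": 0.3},
    {"delta_pos": [0,0,-5],"dr": [0,0,0],"fingers": 0.3},
    {"delta_pos": [0,0,-10],"dr": [0,0,0],"fingers": 0.3},
    {"delta_pos": [0,0,-15],"dr": [0,0,0],"fingers": 0.3},
  ],
)

```text
time: 18.82
tool_pos: [0.4755, -0.1224, 0.1702]
tool_rot: [3.141, 0.106, 1.531]
contact_force: [0.8, -0.4, -1.2]
opening: 0.032
grip_force: 0.0
```

```bash
python3 - <<'E'
from h import *
s=robot.observe();print(s["time"],s["opening"],s["tool_pos"])
t=viewer.read_camera("wrist");o=viewer.read_camera("scene")
cv2.imwrite("pics/w10.png",np.hstack([cv2.resize(t,(400,300)),cv2.resize(o[80:320,100:420],(400,300))])[:,:,::-1])
E
```

```text
18.825 0.03196806275450962 [ 0.47551987 -0.12241126  0.1702242 ]
```

View pics/w10.png

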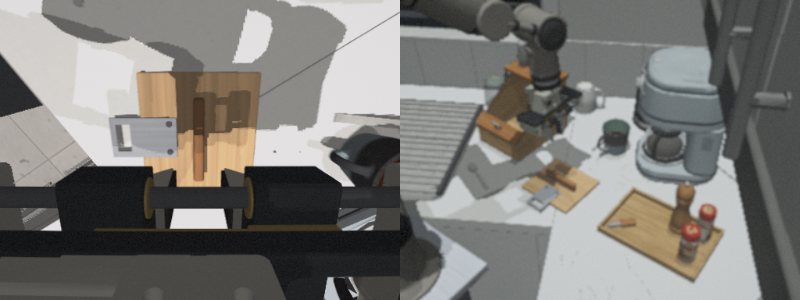

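The lid lies flat with its handle up at (570,185), clear of the bin, tray and mug. The pin is on the tray at (622,222), and the jars and mill are standing.

```bash
python3 -c "
from cell import robot
print(robot.hand_in())"
```

```text
the job is handed in; nothing more can be done
None
```

The job is handed in (no verdict was returned): the last pictures show the pin flat on the tray and the lid flat on the worktop, handle up, clear of the bin, tray and mug, with nothing else seen disturbed.

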